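# Index the sample carousel one notch and read the red-lidded cup

## Robot

A 6-joint arm with a two-finger parallel gripper is mounted at the origin on a cart in front of the work surface, level with it; the furniture and walls round the work are solid. World frame = base frame: x ahead of the robot, y to its left, z up, the work surface at z = 0. Lengths are in m, angles in rad, forces in N, time in s.
With the tool pointing down it reaches from about 0.325 to 0.775 m from the base axis. Payload 9.3 kg.
Tool frame: the origin (TCP) lies midway between the tips of the shut fingers; the grasp point (between the pads) lies 19 mm behind it (arm.hold_point_z is the distance from the TCP to the grasp point, in m); z points along the fingers, y is the line along which they close (so a half turn about z gives the same grasp; the last joint's range is limited). The gripper opens to 85 mm and grips with 20 to 120 N. Pads are 22 mm wide; open, the fingers measure 114 mm over their backs; the gripper's body (76 mm by 85 mm) begins 54 mm behind the grasp point. The pads swing forward as they close: fully open they stand 13 mm farther back than shut.
Start: joints at [-1.374, 0.259, 0.021, 1.334, 0, 1.418], TCP at [0.188, -0.517, 0.231] pointing down, gripper open.
Joint ranges: [-3.04, 3.04], [-0.91, 1.82], [-1.04, 1.36], [-1.92, 1.95], [-1.52, 1.45], [-3.14, 3.14]. Speed limits (rad/s): [2.22, 2.22, 2.79, 3.14, 3.14, 3.14].

## Interface

Orientations are given as a unit quaternion [w, x, y, z].
In Python, from station import arm, viewer gives the robot as it stands.
- The arm moves only by the shell command python3 -m crank 'ROWS' [OPENING] [FORCE]. ROWS is JSON, a list of rows, each a list of 2 entries, a list of its own where there are three numbers: the shift along the tool's x, y, z in m, then the turn about the tool's z in degrees. A call has 1 to 10 rows; each row shifts and turns the commanded pose from where the row before left it, along the tool's axes as they then stand; what a row does not reach is not made up. A row lasts 1/10 s, in which the tool goes at most 50 mm and 8.59 degrees, less where a joint would pass 70% of its speed; a pose out of reach is approached as far as the arm can. A call is refused whole if a number of a shift passes 0.05 or a number of a turn 8.59, either way. A call with a gripper value outside its range is refused whole. OPENING is the opening, from -1 (shut) to 1 (fully open), so that 0 is half open, set as the call begins (- or left out, the last holds). The fingers move at their own pace and stop on an object; FORCE is the grip in N (left out, the last holds). Time passes only in rows, so rows that do not move let the fingers close. It gives the time, the measured TCP pose, the force, the opening and the grip force at its end, in the units of the state.
- arm.observe(): the state, without advancing time (a new reading comes with each control period).
- viewer.capture(name): name is "side" or "top"; returns a dict with "img" (420x560x3 uint8, red, green, blue), "depth" (420x560 float32, m along the optical axis (not along the pixel's ray), 0 where there is no reading), "fovy" (degrees; the focal length in pixels is half the picture's height over the tangent of half this angle, whatever the lens; pixels are square), "cx", "cy" (the principal point, pixels), "extrinsics" (4x4, takes a point from camera to world coordinates). Camera axes: x right, y down, z forward; pixel columns grow to the right and rows downward; lengths in m; the calibration is good to about 2 mm. A picture is of the moment at which its call begins.
- arm.close_job(): hands the job in; it is judged then, once.
The state is a dict: "time": time; "joint_positions": joint angles; "qvel": joint speeds; "tau": joint torques, N m; "position": TCP position; "tool_rot": TCP orientation; "force": force on the tool from outside, world axes, zero at the start; "wrist_torque": the same for the moment, N m; "width": finger opening in m; "grip_force": force on a finger pad.
Only numpy, scipy, OpenCV 4.12 (cv2) and the standard library are available. Lean on these libraries where they do the work, as an engineer would, in place of code of your own. Each camera call takes 0.05 s, during which the arm holds its last target. There are 200 camera calls.

## Task

The red-lidded specimen cup stands one place beside the white tag reader on the indexing carousel. With a fingertip press in the black dished plunger on the carousel's arm, swing the carousel by one notch, the way that brings the red-lidded cup in front of the reader, and let the plunger spring fully home there; then press the green key on top of the reader and let it go. Grasp nothing, do not touch the cups or read a wrong one, and leave the things lying around where they are.

Things in the scene. Friction and masses are not known exactly. Their poses are not given: they have to be found in the camera images.
- axis (a point): Turning axis of the carousel, at the floor of its cup pockets, 47 mm above the worktop. The carousel is grey, 208 mm across, with six ring-shaped cup pockets on a circle of 68 mm radius, 60 degrees apart. Here x points straight away from the arm's first notch (at the start the arm points along -x), z up.
- indexer: The fixed indexer, origin on the axis at worktop height, axes as point axis: a grey foot and on it a steel index plate 256 mm across with six half-round notches in its rim, 60 degrees apart; the plate's top is 38 mm above the worktop, the carousel turns over it.
- plunger_dish (a point): Centre of the floor (red dot) of the plunger's black dished push knob, at the end of the aluminium arm that juts from the carousel, 130 mm from the axis; 83 mm above the worktop when out; moves with arm and plunger. The dish is 46 mm wide inside, 54 outside, its rim 7 mm above its floor: a shut fingertip fits in and can push the rim sideways. Cups reach 114 mm above the worktop.
- plunger (a joint): 0 = out, home; 0.010 m = pressed right in. Spring: 4.6 N at 0, 8 N at 0.010. At 0 its collar sits in a rim notch and locks the carousel (play 1.5 mm to each side); from 0.0075 on the collar is below the plate and the carousel is free. Let go between notches it stays in at about 0.007 and springs up at the next notch; the tapered collar finds it within about 3 mm.
- carousel (a joint): Turning angle of the carousel with its arm, in rad, 0 at the start, positive anticlockwise seen from above. The next notches are at +1.047 and -1.047. It turns with a drag of about 0.25 N m and stays where it is left.
- read_place (a point): Point in front of the reader where the middle of the cup to be read must stand: 68 mm from the axis, half-way up a cup. The tag reader is a white box 66 mm wide, 40 mm deep and 92 mm high with a dark window, fixed just outside the plate, one sixth of a turn to the right (seen from the robot) of the point opposite the arm's starting notch.
- read_key_top (a point): Middle of the top of the round green key, 26 mm across, on top of the reader, 113 mm above the worktop.
- read_key (a joint): The green key: 0 = up, 0.005 m = fully down. A spring pushes it up; it takes 5 N to press it down.
- cup_red_centre (a point): Middle (half-way up) of the specimen cup with the red lid, 60 mm across and 67 mm high, standing loose in a pocket of the carousel, one place to the left or to the right of the read place.
- cup_blue_centre (a point): Middle of the like cup with the blue lid, in the pocket on the other side of the read place.
- cup_white_centre (a point): Middle of the like cup with the white lid, in the pocket at the read place at the start.
- microscope: The fixed white microscope that stands to the right of the indexer, in front of the robot: about 0.32 m long along x, 0.21 m wide and 0.54 m high with its eyepieces, which lean towards the robot. Origin under its middle at worktop height. An arm that comes from the right must pass over it or draw in round it.
- spare_cup_centre (a point): Middle of a loose cup with a white lid on the worktop, 60 mm across and 67 mm high; a bystander.
- culture_dish_centre (a point): Middle of a loose covered petri dish on the worktop, 62 mm across and 14 mm high; a bystander.
- tweezers_centre (a point): Middle of loose steel forceps lying on the worktop, 128 mm long; a bystander.

How it is judged:
By the outcome, as a careful person would: the job done as asked, in the order asked, and still so for the second after the job is handed in, with the robot touching nothing.
It also fails if it takes over 58 s, if anything falls off the work surface, if the arm or the gripper's body presses on something with over 40 N, if the wrist force passes 120 N, or if a joint passes its speed limit or range.

## Working session

There is one attempt and no reset: what is moved stays moved. The work goes in short steps, Python scripts to look and compute and a shell command to move; the robot and the scene stay as the last step left them, time stands still between calls to the robot, and variables do not carry over. Pictures are saved under pics/ and viewed, at most 10 in all, crops included, and the job is handed in when it is done.

```bash
mkdir -p pics
cat > h.py <<'E'
import numpy as np,cv2
from station import arm,viewer
def cap(n,f=None):
    c=viewer.capture(n)
    if f: cv2.imwrite('pics/'+f,c['img'][:,:,::-1])
    return c
def pts(c):
    f=210/np.tan(np.radians(c['fovy'])/2);v,u=np.mgrid[:420,:560]
    d=c['depth'];P=np.stack([(u-c['cx'])/f*d,(v-c['cy'])/f*d,d],-1)
    E=c['extrinsics'];W=P@E[:3,:3].T+E[:3,3];W[d==0]=np.nan;return W
def ray(c,u,v,z):
    f=210/np.tan(np.radians(c['fovy'])/2);E=c['extrinsics']
    d=E[:3,:3]@np.array([(u-c['cx'])/f,(v-c['cy'])/f,1]);o=E[:3,3];return o+d*(z-o[2])/d[2]
def blobs(c,m,n=15):
    k,l,s,ce=cv2.connectedComponentsWithStats(m.astype(np.uint8));W=pts(c)
    for i in range(1,k):
        if s[i,4]>n: print(ce[i].round(1),s[i],np.nanmedian(W[l==i],0).round(3))
E
python3 - <<'E'
from h import *
print({k:(v if k!='tau' else 0) for k,v in arm.observe().items()})
for n in ('top','side'):
    c=cap(n,n+'1.png');h=cv2.cvtColor(c['img'],cv2.COLOR_RGB2HSV);H,S,V=[h[...,i].astype(int) for i in range(3)]
    print(n,c['fovy'],c['extrinsics'].round(3).tolist())
    for nm,m in (('red',((H<8)|(H>172))&(S>140)&(V>80)),('green',(H>40)&(H<85)&(S>100)&(V>60)),('blue',(H>100)&(H<125)&(S>140)&(V>80))):
        print(nm);blobs(c,m,8)
E
```

```text
{'time': 0.0, 'joint_positions': array([-1.37360761e+00,  2.59199928e-01,  2.07774267e-02,  1.33370921e+00,
       -1.06152660e-05,  1.41823686e+00]), 'qvel': array([-6.08912006e-05, -1.57603945e-04,  1.04924337e-03,  7.26739125e-04,
       -6.51353383e-04,  6.88354571e-04]), 'tau': 0, 'position': array([ 0.18842244, -0.51642317,  0.23066814]), 'tool_rot': array([-6.67409237e-04,  9.84748233e-01,  1.73984116e-01, -2.02044131e-05]), 'force': array([ 0.82600327, -1.16820752,  1.25288383]), 'wrist_torque': array([ 0.04098008, -0.01542788,  0.03361793]), 'grip_force': 0.0, 'width': 0.08529038490456134}
top 53.953109172337534 [[-0.111, -0.969, 0.223, 0.294], [-0.994, 0.11, -0.02, 0.203], [-0.005, -0.224, -0.975, 0.992], [0.0, 0.0, 0.0, 1.0]]
red
[196.  195.5] [187 186  16  17  67] [0.543 0.353 0.111]
[261.8 243.5] [259 241   7   6  36] [0.426 0.224 0.082]
[ 48.2 343.9] [ 47 336   4  18  36] [0.263 0.719 0.036]
[114.  355.8] [109 346  11  21 123] [0.22  0.585 0.01 ]
green
[100.  79.] [ 88  70  20  16 102] [0.813 0.536 0.171]
[223.7 131.3] [219 127  10  10  83] [0.688 0.284 0.112]
blue
[109.8 297.5] [100 291  20  15 109] [0.35  0.591 0.011]
side 42.61505373419961 [[-0.73, -0.537, 0.423, -0.026], [-0.684, 0.577, -0.446, 0.762], [-0.005, -0.615, -0.788, 1.113], [0.0, 0.0, 0.0, 1.0]]
red
[207.8 245.1] [196 235  25  21 413] [0.553 0.373 0.113]
[294.7 244.5] [292 242   7   6  34] [0.424 0.224 0.084]
green
[231.5  80.3] [228  74   8  13  45] [ 0.986 -0.113  0.053]
[197.6 191.6] [193 187  10  10  83] [0.687 0.284 0.113]
[ 64.9 213.7] [ 54 206  21  14 156] [0.81  0.556 0.174]
blue
[201.3 395.1] [195 384  13  24 164] [0.348 0.594 0.012]
```

View pics/top1.png

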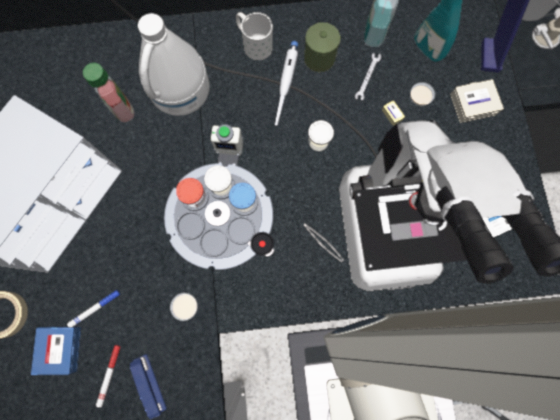

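View pics/side1.png

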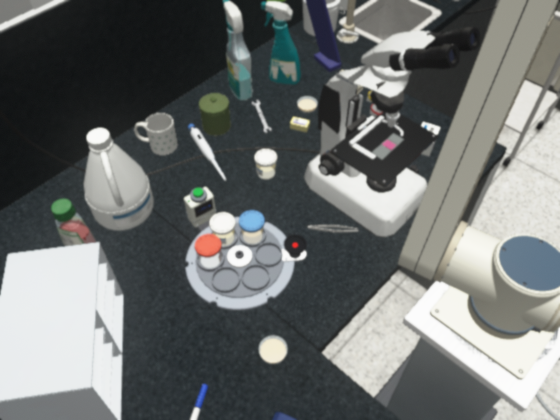

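The top view shows red at (190,190), white at (218,180) by the reader (225,132) and blue at (242,195). The dish is at (262,243), and the microscope fills the right of the picture. Red is anticlockwise of the read place, so the carousel must turn clockwise to −1.047.

Run:
```python
from h import *
Ws=[]
for n,d in (('top',(261.8,243.5)),('side',(294.7,244.5))):
    c=cap(n);W=pts(c);Ws.append(W.reshape(-1,3));print(n,'dish',ray(c,*d,.083).round(4),'key',ray(c,*((223.7,131.3) if n=='top' else (197.6,191.6)),.113).round(4))
    x,y,z=W[...,0],W[...,1],W[...,2]
    m=(np.hypot(x-.49,y-.3)<.16)&(z>.03)&(z<.055)
    k,l,s,ce=cv2.connectedComponentsWithStats(m.astype(np.uint8));i=1+np.argmax(s[1:,4])
    P=W[l==i][:,:2].astype(np.float32);print('plate circle',cv2.minEnclosingCircle(P))
    h=cv2.cvtColor(c['img'],cv2.COLOR_RGB2HSV);near=np.hypot(x-.49,y-.3)<.14
    m=near&(z>.105)&(z<.125)
    k,l,s,ce=cv2.connectedComponentsWithStats(m.astype(np.uint8))
    for i in range(1,k):
        if s[i,4]>60: P=W[l==i];print('lid',P[:,:2].mean(0).round(3),c['img'][l==i].mean(0).round(),s[i,4],np.median(P[:,2]))
W=np.concatenate(Ws);W=W[~np.isnan(W[:,0])]
r=np.hypot(W[:,0],W[:,1]);a=np.degrees(np.arctan2(W[:,1],W[:,0]))
M=W[(W[:,0]>.3)&(W[:,0]<1)&(W[:,1]<.09)&(W[:,1]>-.45)&(W[:,2]>.03)&(W[:,2]<.6)]
print('mic',np.percentile(M,[.5,99.5],axis=0).round(3))
for z0 in np.arange(.03,.6,.1):
    print('z%.2f'%z0,[(int(a0),round(float(np.percentile(r[q],1)),2)) for a0 in range(-60,20,10) if (q:=(a>=a0)&(a<a0+10)&(W[:,2]>z0)&(W[:,2]<z0+.1)&(r<.9)&(r>.25)).sum()>5])
```

```text
top dish [0.4259 0.2242 0.083 ] key [0.6878 0.2833 0.113 ]
plate circle ((0.5119062662124634, 0.32185497879981995), 0.1293300986289978)
lid [0.578 0.307] [243. 242. 241.] 559 0.11120922860851734
lid [0.557 0.371] [234. 128. 112.] 558 0.11146424235461505
lid [0.533 0.256] [139. 184. 225.] 560 0.1114543476281496
side dish [0.4251 0.2236 0.083 ] key [0.6872 0.2842 0.113 ]
plate circle ((0.5056372880935669, 0.30813315510749817), 0.14252552390098572)
lid [0.53  0.258] [121. 171. 211.] 454 0.1129650492955902
lid [0.576 0.309] [235. 234. 230.] 455 0.11313701588382252
lid [0.554 0.373] [229. 120.  99.] 496 0.11315817268865652
mic [[ 0.302 -0.431  0.032]
 [ 0.983  0.071  0.534]]
z0.03 [(-50, 0.52), (-40, 0.49), (-30, 0.33), (-20, 0.3), (-10, 0.3), (0, 0.31), (10, 0.59)]
z0.13 [(-30, 0.36), (-20, 0.34), (-10, 0.34), (0, 0.34)]
z0.23 [(-20, 0.26), (-10, 0.25)]
z0.33 [(-20, 0.26), (-10, 0.25)]
z0.43 [(-30, 0.28), (-20, 0.26), (-10, 0.25)]
z0.53 [(-30, 0.3), (-20, 0.26), (-10, 0.25)]
```

Run:
```python
from h import *
c=cap('top');W=pts(c)
for u,v in [(488,255),(490,272),(540,250),(480,225),(520,220),(500,180),(430,135),(400,215),(400,280),(345,190),(375,330),(480,320),(400,350),(520,370),(550,310)]: print('top',u,v,W[v,u].round(3))
c=cap('side');W=pts(c)
for u,v in [(395,60),(465,38),(420,58),(340,60),(370,55),(430,200),(350,195),(480,60),(470,130),(440,240),(500,10),(540,60)]: print('side',u,v,W[v,u].round(3))
```

```text
top 488 255 [ 0.32  -0.036  0.53 ]
top 490 272 [ 0.302 -0.045  0.509]
top 540 250 [ 0.319 -0.099  0.523]
top 480 225 [ 0.358 -0.048  0.504]
top 520 220 [ 0.36  -0.102  0.495]
top 500 180 [ 0.416 -0.099  0.479]
top 430 135 [ 0.546 -0.089  0.325]
top 400 215 [ 0.435 -0.055  0.194]
top 400 280 [ 0.313 -0.072  0.061]
top 345 190 [0.536 0.016 0.047]
top 375 330 [0.234 0.05  0.287]
top 480 320 [ 0.249 -0.027  0.497]
top 400 350 [0.213 0.044 0.396]
top 520 370 [ 0.21  -0.012  0.586]
top 550 310 [ 0.257 -0.066  0.566]
side 395 60 [ 0.401 -0.027  0.47 ]
side 465 38 [ 0.307 -0.095  0.528]
side 420 58 [ 0.352 -0.029  0.497]
side 340 60 [ 0.814 -0.43   0.043]
side 370 55 [ 0.461 -0.031  0.449]
side 430 200 [0.21  0.074 0.292]
side 350 195 [0.433 0.005 0.062]
side 480 60 [ 0.234 -0.001  0.567]
side 470 130 [0.2   0.027 0.452]
side 440 240 [0.159 0.086 0.217]
side 500 10 [ 0.237 -0.02   0.648]
side 540 60 [ 0.562 -1.827 -0.589]
```

```bash
python3 -m crank '[[[0,0,-0.05],0],[[0,0,-0.05],0],[[0,0,-0.05],0],[[0,0,-0.05],0],[[0,0,-0.05],0],[[0,0,-0.05],0],[[0,0,-0.05],0],[[0,0,-0.04],0],[[0,0,0],0],[[0,0,0],0]]' -1 20
cat >> h.py <<'E'
from scipy.spatial.transform import Rotation as R
def st():
    s=arm.observe();print('t',round(s['time'],2),'q',s['joint_positions'].round(3),'p',s['position'].round(4),'F',s['force'].round(1),'w',round(s['width'],3))
    w,x,y,z=s['tool_rot'];M=R.from_quat([x,y,z,w]).as_matrix();print(M.round(3).tolist());return s['position'],M
def to(g):
    p,M=st();print('tool shift',(M.T@(np.array(g)-p)).round(4))
E
python3 -c "from h import *;st()"
```

```text
time: 1.3
position: [0.1781, -0.4864, 0.5195]
tool_rot: [0.059, 0.983, 0.174, 0.003]
force: [0.2, -0.6, -0.8]
width: -0.0001
grip_force: 0.0
t 1.3 q [-1.384  0.22   0.715  1.948  0.004  1.408] p [ 0.1781 -0.4864  0.5195] F [ 0.2 -0.6 -0.8] w -0.0
[[0.94, 0.341, 0.026], [0.342, -0.933, -0.115], [-0.015, 0.117, -0.993]]
```

```bash
python3 -m crank '[[[0,-0.02,0.04],0],[[0,-0.04,0.04],0],[[0,-0.04,0.03],0],[[0,-0.04,0.02],0],[[0,-0.04,0.01],0],[[0,0,0],0],[[0,0,0],0]]'
python3 - <<'E'
from h import *
st()
c=cap('side','side2.png');W=pts(c)
for n in ('side','top'):
    W=pts(cap(n));x,y,z=W[...,0],W[...,1],W[...,2]
    q=(np.hypot(x,y)<.11)&(z>0.02);print(n,'near base col max z',np.percentile(z[q],[50,95,100]) if q.any() else 0)
    e=(x>.27)&(x<.4)&(y>-.2)&(y<.0)&(z>.35)&(z<.56);print('eyep',x[e].min(),y[e].max(),y[e].min(),z[e].max(),np.hypot(x[e],y[e]).min())
E
```

```text
time: 2.0
position: [0.1229, -0.3417, 0.3705]
tool_rot: [0.059, 0.983, 0.173, 0.003]
force: [0.4, -0.8, 0.8]
width: 0.0007
grip_force: 0.0
t 2.0 q [-1.47  -0.152 -0.078  1.529  0.014  1.324] p [ 0.1229 -0.3417  0.3705] F [ 0.4 -0.8  0.8] w 0.001
[[0.94, 0.341, 0.026], [0.341, -0.933, -0.114], [-0.015, 0.116, -0.993]]
side near base col max z [0.18729935 0.21149895 0.21548115]
eyep 0.3011494830217278 -0.018533335892928715 -0.13050532109724633 0.5386010534657079 0.3020484490499665
top near base col max z 0
eyep 0.28932881356854656 -0.020994926784974527 -0.13623255578057328 0.5377681209635079 0.2925318946931171
```

View pics/side2.png

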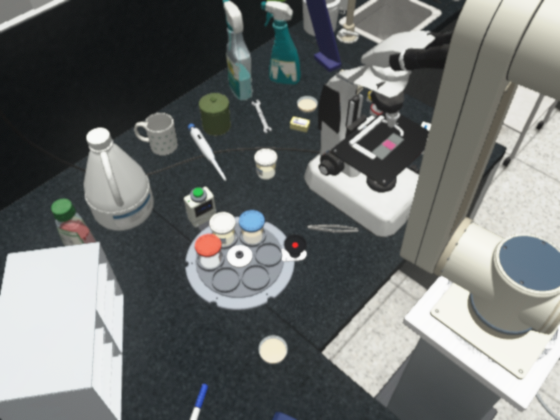

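The picture shows the upper arm passing left of the eyepieces and the base cap at (515,260), z about 0.21. I'll draw the tool in over the base before swinging round.

```bash
python3 -m crank '[[[0,-0.04,-0.006],0],[[0,-0.04,-0.006],0],[[0,-0.04,-0.006],0],[[0,-0.03,-0.004],0],[[0,-0.03,-0.004],0],[[0,0,0],0],[[0,0,0],0]]'
python3 -c "from h import *;st()"
```

```text
time: 2.85
position: [0.0605, -0.1721, 0.3764]
tool_rot: [0.06, 0.983, 0.173, 0.002]
force: [0.0, 0.2, -0.2]
width: 0.0001
grip_force: 0.0
t 2.85 q [-1.805 -0.479 -0.237  1.704  0.052  0.992] p [ 0.0605 -0.1721  0.3764] F [ 0.   0.2 -0.2] w 0.0
[[0.94, 0.339, 0.025], [0.34, -0.933, -0.117], [-0.016, 0.118, -0.993]]
```

```bash
python3 -m crank '[[[0.026,-0.006,0],-8.5],[[0.026,-0.003,0],-8.5],[[0.026,-0.002,0],-8.5],[[0.026,-0.002,0],-8.5],[[0,0,0],0]]'
python3 -c "
from h import *;st();c=cap('top','top3.png');W=pts(c);cap('side','side3.png')"
```

```text
time: 3.35
position: [0.1343, -0.1157, 0.3714]
tool_rot: [0.057, 0.905, 0.421, -0.012]
force: [0.3, 0.7, 0.1]
width: 0.0001
grip_force: 0.0
t 3.35 q [-1.165 -0.476 -0.25   1.682 -0.02   1.103] p [ 0.1343 -0.1157  0.3714] F [0.3 0.7 0.1] w 0.0
[[0.644, 0.764, 0.027], [0.761, -0.638, -0.113], [-0.069, 0.094, -0.993]]
```

View pics/top3.png

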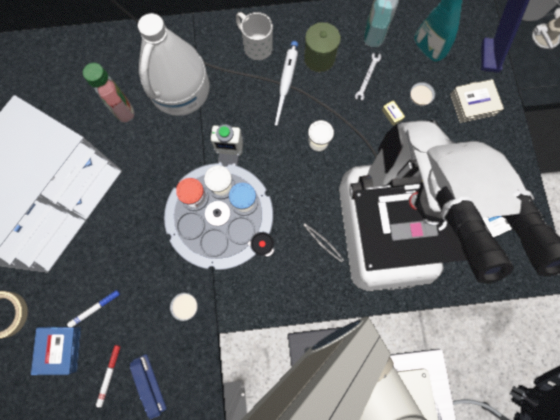

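View pics/side3.png

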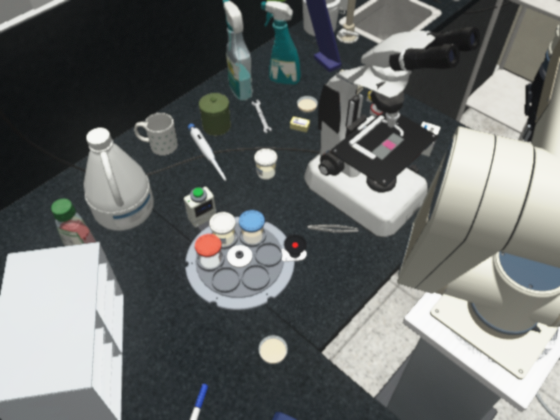

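The gripper is at bottom right of the top view (540,395), well clear of the eyepieces (488,260). The upper arm is over the near edge, so I'll go on swinging.

```bash
python3 -m crank '[[[0.026,-0.003,0],-8.5],[[0.026,-0.003,0],-8.5],[[0.026,-0.002,0],-8.5],[[0.026,-0.002,0],-8.5],[[0.026,-0.002,0],-8.5],[[0.026,-0.002,0],-8.5],[[0.026,-0.002,0],-8.5],[[0.026,-0.002,0],-8.5],[[0.026,-0.002,0],-8.5],[[0,0,0],0]]'
python3 -c "
from h import *;to([.42,.25,.25])"
```

```text
time: 4.45
position: [0.151, 0.0848, 0.3486]
tool_rot: [0.039, 0.504, 0.862, -0.043]
force: [0.1, -0.6, -0.5]
width: -0.0002
grip_force: 0.0
t 4.45 q [ 0.221 -0.396 -0.278  1.69  -0.116  1.279] p [0.151  0.0848 0.3486] F [ 0.1 -0.6 -0.5] w -0.0
[[-0.489, 0.872, 0.024], [0.865, 0.489, -0.113], [-0.11, -0.034, -0.993]]
tool shift [0.0222 0.3186 0.0858]
```

```bash
python3 -m crank '[[[0.003,0.04,0.0],0],[[0.003,0.04,0],0],[[0.003,0.04,0.01],0],[[0.003,0.04,0.015],0],[[0.003,0.04,0.02],0],[[0.003,0.04,0.02],0],[[0.002,0.04,0.02],0],[[0.002,0.04,0.02],0],[[0,0,0.01],0],[[0,0,0],0]]'
python3 -c "
from h import *;to([.4257,.224,.12]);c=cap('top');W=pts(c);x,y,z=W[...,0],W[...,1],W[...,2];print(ray(c,261.8,243.5,.083))"
```

```text
time: 5.45
position: [0.4256, 0.2404, 0.2191]
tool_rot: [0.038, 0.51, 0.858, -0.045]
force: [0.3, -0.4, 1.0]
width: 0.0003
grip_force: 0.0
t 5.45 q [ 0.412  0.186 -0.112  1.302 -0.114  1.486] p [0.4256 0.2404 0.2191] F [ 0.3 -0.4  1. ] w 0.0
[[-0.477, 0.879, 0.02], [0.872, 0.476, -0.116], [-0.111, -0.038, -0.993]]
tool shift [-0.0034 -0.004   0.1003]
[0.42585667 0.22421408 0.083     ]
```

```bash
python3 -m crank '[[[-0.001,-0.001,0.035],0],[[-0.0012,-0.0015,0.035],0],[[-0.0012,-0.0015,0.03],0],[[0,0,0],0],[[0,0,0],0]]'
python3 -c "
from h import *;to([.4257,.224,.088]);c=cap('side');cv2.imwrite('pics/s4.png',cv2.resize(c['img'][190:310,220:380,::-1],(800,600)))"
```

```text
time: 6.0
position: [0.4251, 0.2265, 0.1246]
tool_rot: [0.04, 0.508, 0.859, -0.042]
force: [0.3, 0.9, 0.0]
width: -0.0004
grip_force: 0.0
t 6.0 q [ 0.386  0.222 -0.315  1.052 -0.115  1.455] p [0.4251 0.2265 0.1246] F [0.3 0.9 0. ] w -0.0
[[-0.48, 0.877, 0.026], [0.87, 0.48, -0.113], [-0.112, -0.031, -0.993]]
tool shift [0.0016 0.0005 0.0367]
```

View pics/s4.png

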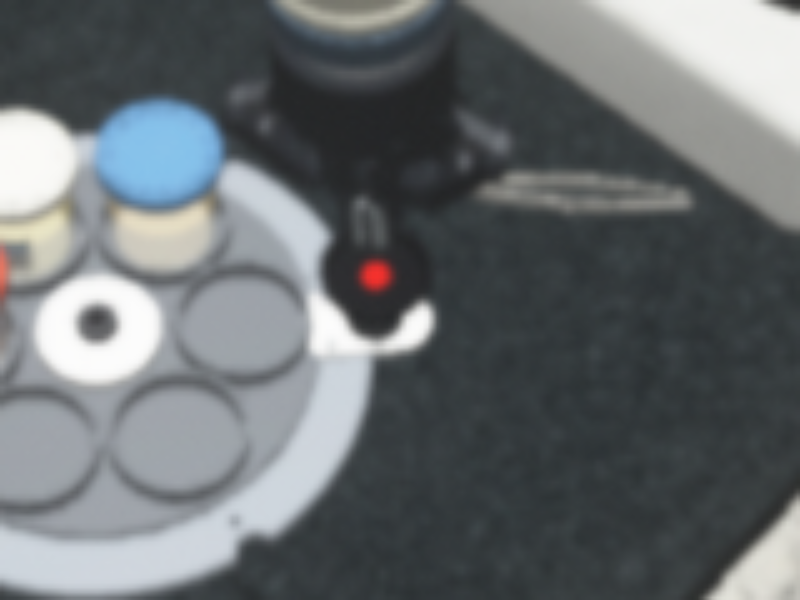

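The shut fingertip hangs right above the red dot (375,275), so I'll press.

```bash
python3 -m crank '[[[0.0016,0.0005,0.02],0],[[0,0,0.015],0],[[0,0,0.005],0],[[0,0,0],0]]'; python3 -m crank '[[[0,0,0.003],0],[[0,0,0.003],0],[[0,0,0],0],[[0,0,0],0]]'
python3 -c "
from h import *;to([.4257,.224,.074])"
```

```text
time: 6.45
position: [0.4259, 0.2246, 0.0842]
tool_rot: [0.04, 0.507, 0.86, -0.042]
force: [0.5, -0.1, 0.2]
width: 0.0
grip_force: 0.0
time: 6.85
position: [0.4262, 0.2243, 0.078]
tool_rot: [0.04, 0.507, 0.86, -0.041]
force: [0.3, 2.3, 6.2]
width: -0.0001
grip_force: 2.9
t 6.85 q [ 0.381  0.263 -0.393  0.931 -0.114  1.447] p [0.4262 0.2243 0.078 ] F [0.3 2.3 6.2] w -0.0
[[-0.482, 0.876, 0.027], [0.869, 0.482, -0.112], [-0.111, -0.03, -0.993]]
tool shift [ 0.0004 -0.0005  0.004 ]
```

```bash
python3 -m crank '[[[0,0,0.002],0],[[0,0,0.002],0],[[0,0,0],0]]'
cat > arc.py <<'E'
from h import *
import sys
# dish path in tool axes: from angle a0 by -step, n rows, at height z
p,M=st();A=np.array([.511,.3215]);v=p[:2]-A;print('ang',np.degrees(np.arctan2(v[1],v[0])),'r',np.hypot(*v))
a0,step,n,z=map(float,sys.argv[1:]);q=p
for i in range(1,int(n)+1):
    a=np.radians(a0-step*i);g=np.array([*(A+.13*np.array([np.cos(a),np.sin(a)])),z]);print(a0-step*i,(M.T@(g-q)).round(4).tolist());q=g
E
python3 arc.py -131.3 3 10 .0735
```

```text
time: 7.15
position: [0.4265, 0.224, 0.074]
tool_rot: [0.04, 0.507, 0.86, -0.041]
force: [-0.1, 3.2, 7.3]
width: 0.0003
grip_force: 3.6
t 7.15 q [ 0.38   0.266 -0.4    0.921 -0.114  1.446] p [0.4265 0.224  0.074 ] F [-0.1  3.2  7.3] w 0.0
[[-0.482, 0.876, 0.028], [0.869, 0.482, -0.112], [-0.111, -0.03, -0.993]]
ang -130.92551993698828 r 0.12905715107518978
-134.3 [0.007, -0.0033, -0.0002]
-137.3 [0.0065, -0.0018, -0.0007]
-140.3 [0.0066, -0.0015, -0.0007]
-143.3 [0.0067, -0.0011, -0.0007]
-146.3 [0.0067, -0.0008, -0.0007]
-149.3 [0.0068, -0.0004, -0.0007]
-152.3 [0.0068, -0.0, -0.0008]
-155.3 [0.0068, 0.0003, -0.0008]
-158.3 [0.0067, 0.0007, -0.0008]
-161.3 [0.0067, 0.001, -0.0008]
```

```bash
python3 -m crank '[[[0,0,0.0007],0],[[0.0035,-0.0015,-0.0003],0],[[0.0035,-0.0015,-0.0004],0],[[0.0065,-0.0018,-0.0007],0],[[0.0066,-0.0015,-0.0007],0],[[0,0,0],0]]'
python3 arc.py -140.3 3 10 .0735
```

```text
time: 7.75
position: [0.4119, 0.2391, 0.0739]
tool_rot: [0.041, 0.507, 0.86, -0.04]
force: [1.5, 3.5, 7.3]
width: -0.0
grip_force: 3.6
t 7.75 q [ 0.421  0.26  -0.41   0.92  -0.114  1.488] p [0.4119 0.2391 0.0739] F [1.5 3.5 7.3] w -0.0
[[-0.482, 0.876, 0.03], [0.869, 0.482, -0.111], [-0.112, -0.028, -0.993]]
ang -140.281813351487 r 0.1288775302900454
-143.3 [0.0066, -0.0022, -0.0002]
-146.3 [0.0067, -0.0008, -0.0007]
-149.3 [0.0068, -0.0004, -0.0007]
-152.3 [0.0068, -0.0, -0.0008]
-155.3 [0.0068, 0.0003, -0.0008]
-158.3 [0.0067, 0.0007, -0.0008]
-161.3 [0.0067, 0.001, -0.0008]
-164.3 [0.0066, 0.0014, -0.0008]
-167.3 [0.0065, 0.0017, -0.0008]
-170.3 [0.0064, 0.0021, -0.0008]
```

```bash
cat > ang.py <<'E'
from h import *
A=np.array([.511,.3215])
for n in ('top','side'):
    c=cap(n);W=pts(c);x,y,z=W[...,0],W[...,1],W[...,2]
    m=(np.hypot(x-A[0],y-A[1])<.105)&(z>.1)&(z<.122)
    k,l,s,ce=cv2.connectedComponentsWithStats(m.astype(np.uint8))
    for i in range(1,k):
        if s[i,4]>250:
            o,r=cv2.minEnclosingCircle(W[l==i][:,:2].astype(np.float32));d=np.array(W[l==i][:,:2].mean(0))-A
            print(n,'lid',c['img'][l==i].mean(0).round(),s[i,4],'ang',np.degrees(np.arctan2(d[1],d[0])).round(1),'r',np.hypot(*d).round(4))
E
python3 ang.py
```

```text
top lid [236. 132. 115.] 445 ang 37.6 r 0.0732
side lid [232. 232. 227.] 472 ang -20.4 r 0.0649
side lid [123. 172. 209.] 477 ang -82.6 r 0.0656
side lid [226. 120.  99.] 512 ang 41.3 r 0.067
```

```bash
python3 -m crank '[[[0.0066,-0.0015,-0.0004],0],[[0.0067,-0.0008,-0.0007],0],[[0.0068,-0.0004,-0.0007],0],[[0.0068,0,-0.0008],0],[[0.0068,0.0003,-0.0008],0],[[0.0067,0.0007,-0.0008],0],[[0.0067,0.001,-0.0008],0],[[0.0066,0.0014,-0.0008],0],[[0,0,0],0]]'
python3 arc.py -164.3 3 8 .0735; python3 ang.py
```

```text
time: 8.75
position: [0.3867, 0.2869, 0.0737]
tool_rot: [0.041, 0.507, 0.86, -0.04]
force: [2.9, 2.3, 7.7]
width: -0.0001
grip_force: 4.1
t 8.75 q [ 0.533  0.275 -0.388  0.939 -0.111  1.6  ] p [0.3867 0.2869 0.0737] F [2.9 2.3 7.7] w -0.0
[[-0.482, 0.876, 0.03], [0.869, 0.482, -0.111], [-0.112, -0.028, -0.993]]
ang -164.44130307421716 r 0.12905267977153556
-167.3 [0.0065, 0.0007, -0.0006]
-170.3 [0.0064, 0.0021, -0.0008]
-173.3 [0.0063, 0.0024, -0.0008]
-176.3 [0.0062, 0.0027, -0.0008]
-179.3 [0.006, 0.0031, -0.0008]
-182.3 [0.0059, 0.0034, -0.0008]
-185.3 [0.0057, 0.0037, -0.0007]
-188.3 [0.0055, 0.004, -0.0007]
top lid [231. 127. 111.] 564 ang 15.4 r 0.0678
top lid [242. 241. 240.] 562 ang -44.1 r 0.0684
top lid [137. 181. 222.] 582 ang -103.6 r 0.068
side lid [229. 228. 224.] 467 ang -44.3 r 0.0652
side lid [221. 113.  93.] 490 ang 18.0 r 0.066
```

```bash
python3 -m crank '[[[0.0065,0.0014,-0.0007],0],[[0.0064,0.0021,-0.0008],0],[[0.0063,0.0024,-0.0008],0],[[0.0062,0.0027,-0.0008],0],[[0.006,0.0031,-0.0008],0],[[0.0059,0.0034,-0.0008],0],[[0.0057,0.0037,-0.0007],0],[[0.0055,0.004,-0.0007],0],[[0,0,0],0]]'
python3 arc.py -188.3 1 5 .0735; python3 ang.py
```

```text
time: 9.75
position: [0.3833, 0.3405, 0.0736]
tool_rot: [0.041, 0.507, 0.86, -0.041]
force: [3.6, 0.1, 8.9]
width: -0.0
grip_force: 4.7
t 9.75 q [ 0.625  0.328 -0.308  0.976 -0.108  1.694] p [0.3833 0.3405 0.0736] F [3.6 0.1 8.9] w -0.0
[[-0.482, 0.876, 0.03], [0.869, 0.482, -0.112], [-0.112, -0.028, -0.993]]
ang 171.54047692739655 r 0.12913288269177028
-189.3 [0.002, 0.0005, -0.0001]
-190.3 [0.0018, 0.0014, -0.0002]
-191.3 [0.0017, 0.0014, -0.0002]
-192.3 [0.0017, 0.0015, -0.0002]
-193.3 [0.0017, 0.0015, -0.0002]
top lid [225. 122. 106.] 561 ang -6.9 r 0.068
top lid [239. 238. 236.] 565 ang -66.4 r 0.0683
top lid [133. 175. 217.] 594 ang -125.9 r 0.0679
side lid [219. 110.  89.] 477 ang -5.3 r 0.0654
```

```bash
python3 -m crank '[[[0.0038,0.0019,-0.0003],0],[[0.0036,0.0029,-0.0004],0],[[0.0016,0.0016,-0.0003],0],[[0,0,0],0]]'
python3 arc.py -193.3 1 3 .0735; python3 ang.py
```

```text
time: 10.25
position: [0.3848, 0.351, 0.0736]
tool_rot: [0.042, 0.508, 0.86, -0.041]
force: [5.0, -1.3, 10.1]
width: -0.0003
grip_force: 5.0
t 10.25 q [ 0.64   0.341 -0.287  0.985 -0.109  1.709] p [0.3848 0.351  0.0736] F [ 5.  -1.3 10.1] w -0.0
[[-0.481, 0.876, 0.031], [0.869, 0.481, -0.112], [-0.113, -0.028, -0.993]]
ang 166.8438826631088 r 0.1296161762438028
-194.3 [0.0022, 0.0015, -0.0002]
-195.3 [0.0016, 0.0016, -0.0002]
-196.3 [0.0016, 0.0016, -0.0002]
top lid [225. 121. 106.] 558 ang -11.2 r 0.068
top lid [238. 237. 236.] 573 ang -70.6 r 0.0683
top lid [133. 174. 217.] 591 ang -130.4 r 0.0678
side lid [217. 110.  89.] 339 ang -3.7 r 0.0677
```

```bash
python3 -m crank '[[[0.001,0.0012,-0.0003],0],[[0.0006,0.001,-0.0003],0],[[0,0,0],0]]'; python3 ang.py; python3 -c "from h import *;st()"
```

```text
time: 10.65
position: [0.3853, 0.3532, 0.0736]
tool_rot: [0.041, 0.508, 0.86, -0.041]
force: [3.9, -2.4, 8.3]
width: -0.0002
grip_force: 4.3
top lid [225. 121. 106.] 557 ang -11.9 r 0.0681
top lid [238. 237. 236.] 567 ang -71.6 r 0.0682
top lid [133. 175. 217.] 587 ang -131.3 r 0.0677
side lid [216. 109.  89.] 292 ang -2.8 r 0.0684
t 10.75 q [ 0.643  0.345 -0.282  0.989 -0.108  1.712] p [0.3853 0.3531 0.0737] F [ 4.1 -2.2  8.6] w 0.0
[[-0.481, 0.876, 0.029], [0.869, 0.481, -0.113], [-0.113, -0.029, -0.993]]
```

```bash
python3 -m crank '[[[-0.0004,-0.0001,-0.003],0],[[-0.0006,-0.0001,-0.004],0],[[-0.0006,-0.0001,-0.004],0],[[-0.001,-0.0003,-0.01],0],[[-0.003,-0.001,-0.025],0],[[-0.004,-0.001,-0.03],0],[[-0.004,-0.001,-0.03],0],[[0,0,0],0]]'; python3 ang.py
python3 - <<'E'
from h import *
to([.6875,.2838,.16])
for n in('side','top'):
    c=cap(n);h=cv2.cvtColor(c['img'],cv2.COLOR_RGB2HSV);H,S,V=[h[...,i].astype(int) for i in range(3)]
    print(n);blobs(c,((H<8)|(H>172))&(S>140)&(V>80),8)
    W=pts(c);d=np.hypot(W[...,0]-.3835,W[...,1]-.347);print('dish z',[np.nanpercentile(W[...,2][(d<.03)&(W[...,2]<.12)],p).round(4) for p in (50,95)])
c=cap('side');cv2.imwrite('pics/s5.png',cv2.resize(c['img'][170:330,170:390,::-1],(800,582)))
E
```

```text
time: 11.55
position: [0.3852, 0.3522, 0.1832]
tool_rot: [0.041, 0.507, 0.86, -0.04]
force: [0.4, 0.0, 0.8]
width: 0.0001
grip_force: 0.0
top lid [222. 119. 103.] 560 ang -11.9 r 0.0681
top lid [236. 234. 233.] 569 ang -71.6 r 0.0682
top lid [130. 171. 214.] 591 ang -131.3 r 0.0677
side lid [215. 106.  85.] 474 ang -10.7 r 0.0653
t 11.65 q [ 0.64   0.268 -0.104  1.246 -0.106  1.708] p [0.3842 0.3514 0.1797] F [-0.6  0.2 -0.6] w -0.0
[[-0.482, 0.876, 0.026], [0.869, 0.482, -0.113], [-0.111, -0.032, -0.993]]
tool shift [-0.2029  0.2336  0.035 ]
side
[221.8 222.5] [210 212  24  22 415] [0.576 0.308 0.113]
[270.9 289.3] [268 286   7   7  41] [0.384 0.347 0.084]
dish z [np.float64(0.0547), np.float64(0.0909)]
top
[217.4 179.4] [206 167  24  24 370] [0.575 0.307 0.112]
[207.9 267.9] [205 265   7   7  38] [0.385 0.347 0.082]
[ 48.1 344.3] [ 47 336   4  18  36] [0.262 0.719 0.037]
dish z [np.float64(0.0809), np.float64(0.0896)]
```

View pics/s5.png

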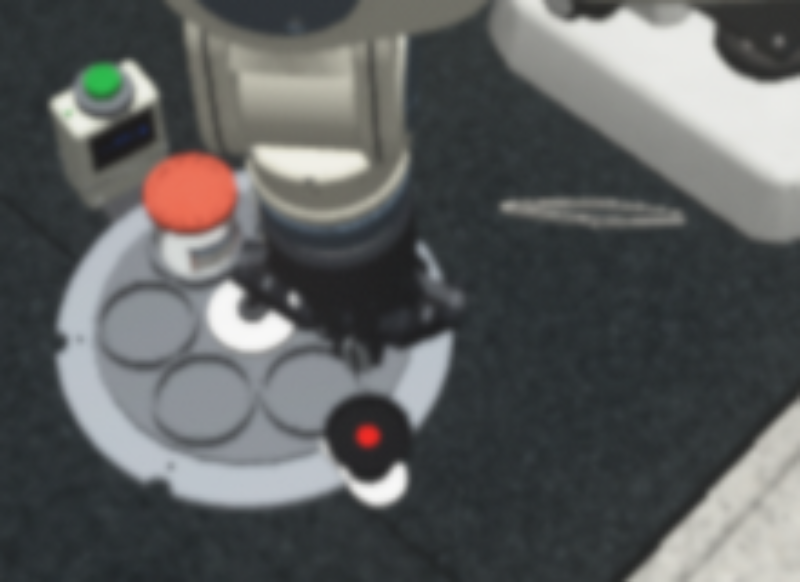

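The plunger is home: the red dot reads (0.384, 0.347, 0.083). The red cup is in front of the reader, exactly where the white one stood. Next is the key.

```bash
python3 -m crank '[[[-0.02,0.02,0],0],[[-0.034,0.038,0],0],[[-0.034,0.038,0],0],[[-0.034,0.038,0],0],[[-0.034,0.04,0],0],[[-0.03,0.04,0],0],[[-0.017,0.02,0],0],[[0,0,0],0],[[0,0,0],0]]'
python3 - <<'E'
from h import *
for n in('top','side'):
    c=cap(n);h=cv2.cvtColor(c['img'],cv2.COLOR_RGB2HSV);H,S,V=[h[...,i].astype(int) for i in range(3)]
    blobs(c,(H>40)&(H<85)&(S>100)&(V>60)&(np.hypot(pts(c)[...,0]-.687,pts(c)[...,1]-.284)<.05),8)
to([.6873,.284,.118])
E
```

```text
time: 12.7
position: [0.6816, 0.2885, 0.1917]
tool_rot: [0.039, 0.507, 0.86, -0.044]
force: [-0.9, 1.1, 0.0]
width: -0.0001
grip_force: 0.0
[197.5 191.8] [193 187  10  10  81] [0.687 0.285 0.113]
t 12.8 q [ 0.335  0.63   0.527  1.482 -0.115  1.401] p [0.6807 0.2892 0.1933] F [0.2 0.3 0.7] w -0.0
[[-0.483, 0.875, 0.024], [0.869, 0.482, -0.114], [-0.111, -0.034, -0.993]]
tool shift [0.0007 0.0058 0.0755]
```

```bash
python3 -m crank '[[[0,0.003,0.03],0],[[0.0004,0.0028,0.03],0],[[0.0003,0,0.0145],0],[[0,0,0],0],[[0,0,0],0]]'; python3 -m crank '[[[0,0,0.003],0],[[0,0,0.002],0],[[0,0,0.002],0],[[0,0,0],0]]';python3 -c "
from h import *;to([.6873,.284,.107])"
```

```text
time: 13.3
position: [0.6877, 0.2844, 0.1207]
tool_rot: [0.04, 0.507, 0.86, -0.042]
force: [0.6, -0.4, 1.2]
width: -0.0001
grip_force: 0.0
time: 13.7
position: [0.6887, 0.2833, 0.1129]
tool_rot: [0.04, 0.507, 0.86, -0.042]
force: [1.3, 2.1, 2.3]
width: 0.0002
grip_force: 1.0
t 13.7 q [ 0.324  0.657  0.373  1.299 -0.115  1.39 ] p [0.6887 0.2833 0.1129] F [1.3 2.1 2.3] w 0.0
[[-0.482, 0.876, 0.026], [0.869, 0.482, -0.113], [-0.111, -0.032, -0.993]]
tool shift [ 0.002  -0.0007  0.0057]
```

```bash
python3 -m crank '[[[0.0005,0,0.002],0],[[0.0005,0,0.002],0],[[0,0,0.001],0],[[0,0,0],0],[[0,0,0],0]]';python3 -c "from h import *;st()"
```

```text
time: 14.2
position: [0.6887, 0.2833, 0.1087]
tool_rot: [0.041, 0.507, 0.86, -0.042]
force: [0.0, 0.3, 8.2]
width: 0.0001
grip_force: 4.2
t 14.2 q [ 0.324  0.657  0.364  1.287 -0.116  1.391] p [0.6887 0.2833 0.1087] F [0.  0.3 8.2] w 0.0
[[-0.482, 0.876, 0.027], [0.869, 0.482, -0.113], [-0.112, -0.031, -0.993]]
```

```bash
python3 -m crank '[[[0,0,0.0015],0],[[0,0,0.0015],0],[[0,0,0],0],[[0,0,0],0]]'
```

```text
time: 14.6
position: [0.6889, 0.2834, 0.1083]
tool_rot: [0.041, 0.507, 0.86, -0.041]
force: [-5.3, 0.5, 21.9]
width: -0.0002
grip_force: 11.0
```

That is the hard stop: 22 N with little further travel. I'll lift off and check.

```bash
python3 -m crank '[[[-0.0005,0,-0.004],0],[[-0.001,0,-0.008],0],[[-0.002,-0.001,-0.02],0],[[-0.004,-0.001,-0.04],0],[[-0.004,-0.001,-0.04],0],[[0,-0.03,-0.02],0],[[0,-0.03,0],0],[[0,0,0],0],[[0,0,0],0]]'; python3 ang.py
python3 - <<'E'
from h import *
st()
for n in('side','top'):
    c=cap(n,n+'9.png');h=cv2.cvtColor(c['img'],cv2.COLOR_RGB2HSV);H,S,V=[h[...,i].astype(int) for i in range(3)]
    print(n);blobs(c,((H<8)|(H>172))&(S>140)&(V>80),8);blobs(c,(H>40)&(H<85)&(S>100)&(V>60),8)
E
```

```text
time: 15.5
position: [0.635, 0.2574, 0.2393]
tool_rot: [0.04, 0.507, 0.86, -0.043]
force: [0.7, 0.7, 0.2]
width: 0.0002
grip_force: 0.0
side lid [174. 199. 216.] 984 ang -105.3 r 0.0576
side lid [220. 112.  92.] 481 ang -10.6 r 0.065
t 15.6 q [ 0.313  0.518  0.438  1.502 -0.116  1.38 ] p [0.6358 0.2577 0.2385] F [0.7 0.1 0. ] w -0.0
[[-0.482, 0.876, 0.025], [0.869, 0.482, -0.114], [-0.111, -0.033, -0.993]]
side
[221.8 222.5] [210 212  24  22 409] [0.577 0.309 0.113]
[271.  289.4] [268 286   7   7  39] [0.384 0.347 0.084]
[231.9  81.5] [229  76   7  12  40] [ 0.984 -0.112  0.051]
[197.6 191.6] [193 187  10  10  84] [0.687 0.284 0.113]
[ 52.8 205.6] [ 52 204   3   5   9] [0.842 0.563 0.182]
[ 65.1 213.5] [ 54 206  21  15 151] [0.81  0.555 0.174]
top
[ 48.1 344.6] [ 47 336   4  19  38] [0.261 0.719 0.036]
[114.  355.8] [109 345  11  22 128] [0.22  0.585 0.01 ]
[93.9 80.1] [88 78 13  4 16] [0.809 0.549 0.178]
```

View pics/side9.png

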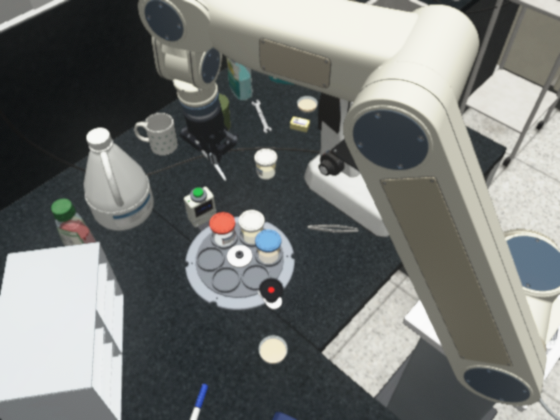

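The red lid at (222,222) stands before the reader. The key (198,192) is back up at 0.113, the dish (271,289) is home, nothing else has moved, and the arm is clear.

```bash
python3 -c "from station import arm;print(arm.close_job())"
```

```text
the job is handed in; nothing more can be done
None
```

The carousel is one notch clockwise with the red cup at the reader and the plunger sprung home; the green key was then pressed and let go, and the job was handed in at about 16 s, verdict not shown.

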